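# Load the sprung tub lift and bolt it for transport

### The arm

A 6-joint arm with a two-finger parallel gripper is mounted at the origin on the work surface. World frame = base frame: x ahead of the robot, y to its left, z up, the work surface at z = 0. Lengths are in m, angles in rad, forces in N, time in s.
With the tool pointing down it reaches from about 0.35 to 0.85 m from the base axis. Payload 8.1 kg.
Tool frame: the origin (TCP) lies midway between the tips of the shut fingers; the grasp point (between the pads) lies 19 mm behind it (grip_depth is the distance from the TCP to the grasp point, in m); z points along the fingers, y is the line along which they close (so a half turn about z gives the same grasp; the last joint's range is limited). The gripper opens to 93 mm and grips with 3 to 60 N. Pads are 15 mm wide; open, the fingers measure 128 mm over their backs; the gripper's body (75 mm by 188 mm) begins 65 mm behind the grasp point.
Start: joints at [-1.192, 0.13, 1.488, -0, 1.523, -0.085], TCP at [0.268, -0.537, 0.219] pointing down, gripper open.
Joint ranges: [-2.96, 2.96], [-0.89, 2.26], [0.02, 2.5], [-1.34, 4.48], [0, 2.73], [-2.66, 2.66]. Speed limits (rad/s): [2.39, 2.39, 2.79, 3.14, 3.14, 3.14].

### API

Orientations are given as a rotation vector (axis times angle).
In Python, from rig import state, grab_frame, camera_info, finish_job, grip_depth gives the robot as it stands. The module is installed in compiled form; this text tells all that it offers.
- The arm moves only by the shell command python3 -m creep 'ROWS' [FORCE]. ROWS is JSON, a list of rows, each a list of 7 numbers: the turn, a rotation vector about the tool's x, y, z each as a share of 2 rad, from -1 to 1, then the shift along the tool's x, y, z each as a share of 0.5 m, from -1 to 1, then the finger opening in mm, from 0 to 93. In form: [[wx, wy, wz, dx, dy, dz, grip], ...]. A call has 1 to 10 rows; each row is the pose to reach, as a shift and turn from the pose commanded when the call began, along the tool's axes at that moment; what a row does not reach only later rows make up. A row lasts 1/8 s, in which the tool goes at most 62.5 mm and 10.7 degrees, less where a joint would pass 70% of its speed; a pose out of reach is approached as far as the arm can. A call with a number of a shift or a turn outside -1 to 1 is refused whole. A call with a gripper value outside its range is refused whole. The fingers move at their own pace and stop on an object; FORCE is the grip in N (left out, the last holds). Time passes only in rows, so rows that repeat a pose let the fingers close. It gives the time, the measured TCP pose, the force, the opening and the grip force at its end, in the units of the state.
- state(): the state, without advancing time (a new reading comes with each control period).
- grab_frame(name): name is "scene" or "side" or "wrist"; returns (picture, depth): 384x512x3 uint8, red, green, blue; 384x512 float32, m along the optical axis (not along the pixel's ray), 0 where there is no reading.
- camera_info(name): a dict with "intrinsics" (3x3 intrinsics, pixels), "k1" (the pictures are not rectified: a ray, as slopes to the right and down, at radius r is drawn at 1 + k1 r^2 times it, then the intrinsics apply), "extrinsics" (4x4, takes a point from camera to world coordinates); the wrist camera has in their place "tool_from_camera" (4x4, takes a point from camera to tool coordinates, whose origin is the TCP and whose axes are the flange's). Camera axes: x right, y up, looking along -z (the intrinsics and any distortion apply to the point x, -y, -z); pixel columns grow to the right and rows downward; lengths in m; the calibration is good to about 2 mm. A picture is of the moment at which its call begins: read the wrist's pose just before it. camera_info takes no time and is no camera call.
- finish_job(): hands the job in; it is judged then, once.
The state is a dict: "clock": time; "qpos": joint angles; "joint_velocities": joint speeds; "joint_torque": joint torques, N m; "ee_pos": TCP position; "tool_rot": TCP orientation; "wrist_force": force on the tool from outside, world axes, zero at the start; "torque": the same for the moment, N m; "opening": finger opening in m; "finger_force": force on a finger pad.
Only numpy, scipy, OpenCV 4.12 (cv2) and the standard library are available. Lean on these libraries where they do the work, as an engineer would, in place of code of your own. Each camera call takes 0.05 s, during which the arm holds its last target. There are 200 camera calls.

### The job

Load both lidded tubs of asparagus into the sprung steel lift, one on top of the other in either order: the platform sinks and pushes back, so press each tub down until it clears the red lip and slide it under, fully home against the end wall, and let go. Then slide the bolt all the way across over the stack into its keeper. Be gentle: do not drop the tubs, turn them over or ram them into the lift, and leave the other things on the table where they are.

Things in the scene. Friction and masses are not known exactly. Their poses are not given: they have to be found in the camera images.
- lift: sprung lift fixed to the table: steel housing 190 (x) x 100 (y) x 65 mm, a sprung platform rising out of it. Origin: centre of the housing's underside; x towards the end wall, z up. A tub is home at x = 0, y = 0, parallel to x. Long sides open for fingers except cheeks 72 mm apart from x = 56 to the wall, with wings flaring outward back to x = 40, 90 mm apart there, all up to z = 159
- lift_lip (a point): fixed point on the lift at x = 60, y = 0, z = 159 mm: middle of the inner lower edge of the red lip, which overhangs from the end wall (inner face at x = 75, 90 mm wide) over x = 60 to 83, z = 159 to 167. A tub goes down past it only with its origin at x below -15 (-28 is comfortable), then slides home beneath it
- lift_platform (a point): fixed point on the lift at x = 0, y = 0, z = 137 mm: top of the EMPTY platform (x = -93 to 73, 56 wide, blue mat). It sinks up to 67 mm to a stop: 1 N to start, then 120 N/m, damped; rises when unloaded. One tub's weight sinks it 9 to 24 mm, two 27 to 57: the upper lid stands proud of the lip until pressed, then the spring holds it up to the lip. At the stop two tubs' lid is at z = 150
- lift_keeper (a point): fixed point on the lift at x = -63, y = -46, z = 167 mm: middle of the bolt's keeper, on a post, with a red bridge (top z = 177). Posts stand at x = -74 to -52, y = +-40 to +-52; the +y one begins the bolt's open-topped channel, which runs out to y = 168 (top z = 173, on a foot)
- bolt (a joint): travel of the brass bolt, m: about 0 to 0.015 at the start (drawn back, clear of the mouth), 0.100 fully across in the keeper. It slides along the lift's -y, at x = -63 mm, a 10 mm bar whose underside is at z = 162 mm; it needs about 2 N and stays where it is left. It passes over the near end of the upper tub with 3 mm to spare
- bolt_knob (a point): centre of the top of the bolt's black knob, an upright cylinder 18 mm across; its top is 196 mm above the table, the knob reaches down to z = 175 mm; it moves with the bolt and stands at y = 143 mm minus the bolt's travel in the lift's frame
- tub_a: lidded clear plastic tub of asparagus spears, green lid; a rigid block 150 (its x) x 64 (its y) x 40 mm (z), about 0.2 to 0.4 kg. Origin: centre of the underside, z up out of the lid. Starts flat on the table, lid up. May be gripped across its 64 mm width; both ends are alike
- tub_b: lidded clear plastic tub of asparagus spears, yellow lid; a rigid block 150 (its x) x 64 (its y) x 40 mm (z), about 0.2 to 0.4 kg. Origin: centre of the underside, z up out of the lid. Starts flat on the table, lid up. May be gripped across its 64 mm width; both ends are alike
- mug: white mug, 76 mm across, 90 mm tall; a bystander, leave alone. Origin: centre of its underside
- bottle: green glass bottle, 68 mm across, 220 mm tall; a bystander, leave alone. Origin: centre of its underside
- jar: glass jar, 72 mm across, 90 mm tall; a bystander, leave alone. Origin: centre of its underside
- bowl: blue bowl, 140 mm across, 55 mm tall; a bystander, leave alone. Origin: centre of its underside
- peeler: red-handled kitchen tool lying flat, 160 mm long, low; a bystander, leave alone. Origin: centre of its underside
- mill: dark wooden pepper mill, 52 mm across, 150 mm tall; a bystander, leave alone. Origin: centre of its underside

How it is judged:
On the way, in this order (a step that is already met when the one before it is completed fails the run):
1. one tub lies flat on the platform, fully home against the end wall, released (((x of tub_a in the frame of lift between -0.005 and 0.006 m and y of tub_a in the frame of lift between -0.009 and 0.009 m and z of tub_a in the frame of lift between 0.066 and 0.124 m and angle between the x axis of tub_a and the x axis of lift, either way round below 0.1 rad and angle between tub_a's own z axis and vertical below 0.07 rad and linear speed of tub_a below 0.03 m/s and contact force between the fingers and tub_a below 0.2 N) or (x of tub_b in the frame of lift between -0.005 and 0.006 m and y of tub_b in the frame of lift between -0.009 and 0.009 m and z of tub_b in the frame of lift between 0.066 and 0.124 m and angle between the x axis of tub_b and the x axis of lift, either way round below 0.1 rad and angle between tub_b's own z axis and vertical below 0.07 rad and linear speed of tub_b below 0.03 m/s and contact force between the fingers and tub_b below 0.2 N))), for 0.2 s.
2. both tubs lie one on the other, home under the lip and released, with the bolt still drawn back (x of tub_a in the frame of lift between -0.005 and 0.006 m and y of tub_a in the frame of lift between -0.009 and 0.009 m and z of tub_a in the frame of lift between 0.066 and 0.124 m and angle between the x axis of each of tub_a, tub_b and the x axis of lift, either way round below 0.1 rad and angle between each of tub_a, tub_b's own z axis and vertical below 0.07 rad and linear speed of each of tub_a, tub_b below 0.03 m/s and contact force between the fingers and tub_a below 0.2 N and x of tub_b in the frame of lift between -0.005 and 0.006 m and y of tub_b in the frame of lift between -0.009 and 0.009 m and z of tub_b in the frame of lift between 0.066 and 0.124 m and contact force between the fingers and tub_b below 0.2 N and value of joint bolt below 0.03 m), for 0.2 s.
At the end, for the whole second after the job is handed in: both tubs lie lid up, flat (within 4 degrees) and at rest one on the other on the platform with the upper lid under the lip, each released, within 5 mm of the end wall, within 9 mm of the lift's centre line and 0.1 rad of its direction; the bolt is across in its keeper (travel above 0.094 m) (x of tub_a in the frame of lift between -0.005 and 0.006 m and y of tub_a in the frame of lift between -0.009 and 0.009 m and z of tub_a in the frame of lift between 0.066 and 0.124 m and angle between the x axis of each of tub_a, tub_b and the x axis of lift, either way round below 0.1 rad and angle between each of tub_a, tub_b's own z axis and vertical below 0.07 rad and linear speed of each of tub_a, tub_b below 0.03 m/s and contact force between the fingers and tub_a below 0.2 N and x of tub_b in the frame of lift between -0.005 and 0.006 m and y of tub_b in the frame of lift between -0.009 and 0.009 m and z of tub_b in the frame of lift between 0.066 and 0.124 m and contact force between the fingers and tub_b below 0.2 N and value of joint bolt above 0.094 m); the robot touches nothing.
It fails at once if a tub is dropped (moves faster than 0.5 m/s when not held) ((contact force between the fingers and tub_a below 0.01 N and linear speed of tub_a above 0.5 m/s) or (contact force between the fingers and tub_b below 0.01 N and linear speed of tub_b above 0.5 m/s)).
It fails at once if a tub is rammed into the lift (over 80 N) (contact force between any of tub_a, tub_b and lift above 80 N).
It fails at once if a tub is tipped over (beyond about 57 degrees) (angle between any of tub_a, tub_b's own z axis and vertical above 1 rad).
It fails at once if another thing on the table is shifted by more than 30 mm or tipped over (distance of any of mug, bottle, jar, bowl, peeler, mill from where it was at the start of the episode above 0.03 m or angle between any of mug, bottle, jar, bowl, peeler, mill's own z axis and vertical above 0.5 rad).
It also fails if it takes over 72 s, if anything falls off the work surface, if the arm or the gripper's body presses on something with over 40 N, if the wrist force passes 120 N, or if a joint passes its speed limit or range.

## Working session

There is one attempt and no reset: what is moved stays moved. The work goes in short steps, Python scripts to look and compute and a shell command to move; the robot and the scene stay as the last step left them, time stands still between calls to the robot, and variables do not carry over. Pictures are saved under pics/ and viewed, at most 10 in all, crops included, and the job is handed in when it is done.

```bash
mkdir -p pics; ls
cat > h.py <<'E'
import numpy as np,cv2
from rig import *
from scipy.spatial.transform import Rotation as R
def cam(n,s=None):
    c=camera_info(n);K=np.array(c['intrinsics']);k=c['k1']
    if n=='wrist':
        T=np.eye(4);T[:3,:3]=R.from_rotvec(s['tool_rot']).as_matrix();T[:3,3]=s['ee_pos'];T=T@np.array(c['tool_from_camera'])
    else: T=np.array(c['extrinsics'])
    return K,k,T
def rays(K,k,T,uv):
    uv=np.array(uv,float).reshape(-1,1,2)
    p=cv2.undistortPoints(uv,K,np.array([k,0,0,0,0.]))[:,0]
    d=np.c_[p[:,0],-p[:,1],-np.ones(len(p))]@T[:3,:3].T
    return T[:3,3],d
def onz(C,uv,z):
    o,d=rays(*C,uv);return o+d*((z-o[2])/d[:,2])[:,None]
def ondepth(C,uv,D):
    o,d=rays(*C,uv);return np.array([o+dd*D[int(round(v)),int(round(u))] for (u,v),dd in zip(uv,d)])
def cloud(C,D):
    v,u=np.mgrid[:384,:512];uv=np.c_[u.ravel(),v.ravel()]
    o,d=rays(*C,uv);return (o+d*D.reshape(-1,1)).reshape(384,512,3)
def tri(Ca,a,Cb,b):
    o1,d1=rays(*Ca,[a]);o2,d2=rays(*Cb,[b]);A=np.zeros((3,3));B=np.zeros(3)
    for o,d in((o1,d1[0]),(o2,d2[0])):
        d=d/np.linalg.norm(d);P=np.eye(3)-np.outer(d,d);A+=P;B+=P@o
    return np.linalg.solve(A,B)
E
python3 - <<'E'
from h import *
s=state();print(s)
for n in('scene','side'):
    im,D=grab_frame(n);np.savez(f'{n}.npz',im=im,D=D)
    cv2.imwrite(f'pics/{n}.png',cv2.resize(im[...,::-1],None,fx=1.5,fy=1.5))
    c=camera_info(n);print(n,c['k1'],np.round(np.array(c['extrinsics']),3).tolist())
print(camera_info('wrist'))
E
```

```text
pics
{'clock': 0.0, 'qpos': array([-1.19237873e+00,  1.31145324e-01,  1.48926842e+00, -4.29848544e-05,
        1.52302021e+00, -8.53694063e-02]), 'joint_velocities': array([ 1.00165905e-04,  1.18753770e-03, -3.94744052e-05,  1.04706664e-03,
       -7.17913813e-04,  3.26431227e-04]), 'joint_torque': array([ 1.21244830e-03, -5.59828556e+01, -4.91757953e+01,  7.69003015e-02,
        3.53001512e-02, -1.02011438e-04]), 'ee_pos': array([ 0.26821164, -0.53607178,  0.21760289]), 'tool_rot': array([-3.05573405e+00, -7.21589189e-01,  4.88714006e-04]), 'wrist_force': array([-0.00195508, -0.03979842,  0.37636048]), 'torque': array([-0.01650396,  0.01329989, -0.03545601]), 'finger_force': 0.0, 'opening': 0.09308016126639669}
scene -0.039992561009865486 [[0.435, -0.515, 0.738, 1.568], [0.9, 0.265, -0.345, -0.467], [-0.018, 0.815, 0.579, 0.922], [0.0, 0.0, 0.0, 1.0]]
side -0.15310430361492722 [[-0.834, 0.385, -0.395, 0.067], [-0.552, -0.604, 0.576, 0.746], [-0.017, 0.698, 0.716, 1.038], [0.0, 0.0, 0.0, 1.0]]
{'intrinsics': array([[291.72971961,   0.        , 258.97991889],
       [  0.        , 291.72971961, 190.70227056],
       [  0.        ,   0.        ,   1.        ]]), 'k1': -0.0034268602186379475, 'tool_from_camera': array([[-1.21899426e-03,  9.57059833e-01,  2.89887892e-01,
         8.13825935e-02],
       [ 9.99999194e-01,  1.26924524e-03,  1.46596224e-05,
         1.91669084e-04],
       [-3.53908690e-04,  2.89887676e-01, -9.57060609e-01,
        -1.66698075e-01],
       [ 0.00000000e+00,  0.00000000e+00,  0.00000000e+00,
         1.00000000e+00]])}
```

View pics/scene.png

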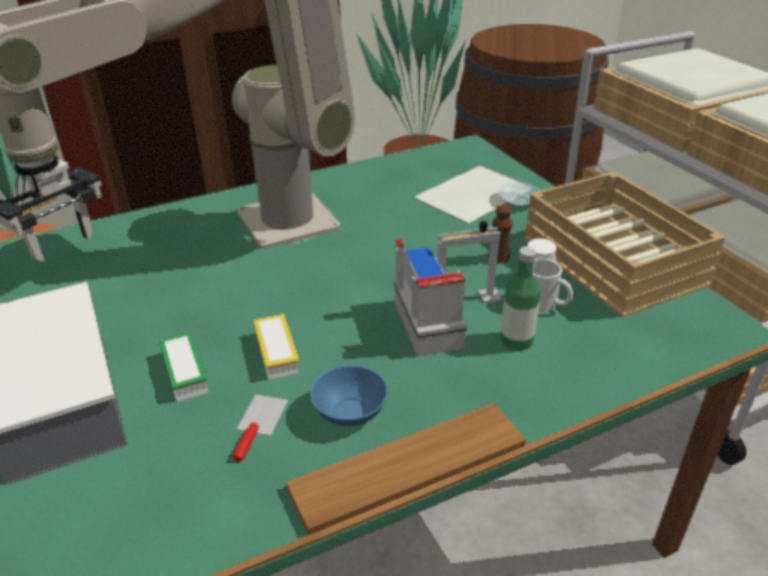

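View pics/side.png

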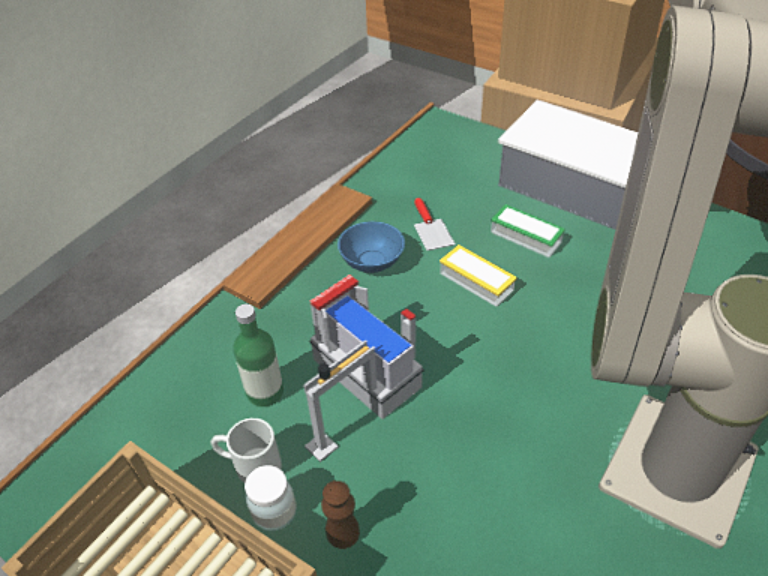

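The scene view shows the green tub at about (183,365), the yellow tub at (276,343) and the lift at (430,295), with its red lip at (440,281). In the side view the yellow tub is at (478,273), the green at (527,229), the lip at (334,292) and the bolt knob at (323,371).

```bash
cat > m.py <<'E'
from h import *
def hsv(im): return cv2.cvtColor(im,cv2.COLOR_RGB2HSV).astype(int)
def rect(P):
    (c,wh,a)=cv2.minAreaRect((P[:,:2]*1000).astype(np.float32)); return np.round(c,1),np.round(wh,1),round(a,1)
if __name__=='__main__':
  for n in('scene','side'):
    f=np.load(n+'.npz');im,D=f['im'],f['D'];C=cam(n);P=cloud(C,D);h=hsv(im)
    ok=(D>0)
    H,S,V=h[...,0],h[...,1],h[...,2]
    for nm,m in {'yellow':(H>20)&(H<32)&(S>150)&(V>120)&(P[...,2]<.06),'green':(H>50)&(H<80)&(S>130)&(V>110),'blue':(H>105)&(H<125)&(S>150)&(P[...,2]>.08),'red':((H<6)|(H>174))&(S>150)&(P[...,2]>.1)}.items():
        m=m&ok&(np.abs(P[...,0])<1.2)&(P[...,0]>.2)&(np.abs(P[...,1])<.6)
        nl,L,st,ce=cv2.connectedComponentsWithStats(m.astype(np.uint8),connectivity=8)
        for i in range(1,nl):
            if st[i,4]>15:
                Q=P[L==i]; print(n,nm,st[i,4],'pix',ce[i].round(1),'z',np.percentile(Q[:,2],[5,50,95]).round(4),rect(Q),'onz',rect(onz(C,np.argwhere(L==i)[:,::-1],.04 if nm in('yellow','green') else .137 if nm=='blue' else .167)))
  a=np.load('scene.npz')['im'];b=np.load('side.npz')['im']
  c1=cv2.resize(a[145:245,245:345],(400,400),interpolation=cv2.INTER_CUBIC);c2=cv2.resize(b[175:310,195:295][:,:],(400,540),interpolation=cv2.INTER_CUBIC)
  o=np.zeros((540,800,3),np.uint8);o[:400,:400]=c1;o[:,400:]=c2
  t=cv2.resize(a[200:270,100:210],(330,210))[:140];o[400:540,:330]=t
  cv2.imwrite('pics/crop.png',o[...,::-1])
E
python3 m.py
```

```text
scene yellow 152 pix [183.7 231.3] z [0.0355 0.0396 0.0425] (array([ 508.5, -205. ]), array([ 62., 150.]), 81.5) onz (array([ 511.1, -205.7]), array([ 61.2, 149.9]), 81.8)
scene green 184 pix [121.5 242.9] z [0.0372 0.0404 0.0435] (array([ 483.6, -386.4]), array([ 63.1, 152.2]), 88.2) onz (array([ 484.8, -386.4]), array([ 63.1, 149.8]), 88.1)
scene blue 281 pix [282.7 174.5] z [0.132  0.1351 0.1382] (array([527. , 123.4]), array([ 50.4, 107.6]), 77.1) onz (array([527.5, 121.9]), array([ 48.8, 100.1]), 77.4)
scene red 79 pix [291.6 185.5] z [0.1626 0.1655 0.1678] (array([630.5,  96.8]), array([89. , 20.4]), 77.2) onz (array([633.4,  96.1]), array([88.5, 18.3]), 78.2)
side yellow 275 pix [318.6 181.1] z [0.0368 0.0408 0.0442] (array([ 507.7, -198.9]), array([ 68.7, 150.4]), 81.7) onz (array([ 507.3, -199.4]), array([ 66.8, 150.6]), 81.6)
side green 192 pix [351.  150.5] z [0.0332 0.0407 0.0451] (array([ 481.1, -406.1]), array([116. , 147.9]), 87.6) onz (array([ 482.4, -382.1]), array([ 67.3, 147.4]), 87.5)
side blue 918 pix [245.4 218.8] z [0.1356 0.1383 0.1414] (array([552.1, 119.6]), array([ 54.2, 159.6]), 77.1) onz (array([553. , 118.7]), array([ 51.7, 158.2]), 77.5)
side red 173 pix [222.8 195.1] z [0.1642 0.1681 0.171 ] (array([629.9, 103.1]), array([90.7, 19. ]), 76.4) onz (array([629.1, 103.4]), array([90.9, 20.6]), 76.8)
side red 34 pix [271.8 209. ] z [0.176  0.1788 0.1812] (array([492.2,  86.4]), array([11.8, 21.3]), 75.5) onz (array([497.1,  77.7]), array([11.8, 22.6]), 77.0)
```

View pics/crop.png

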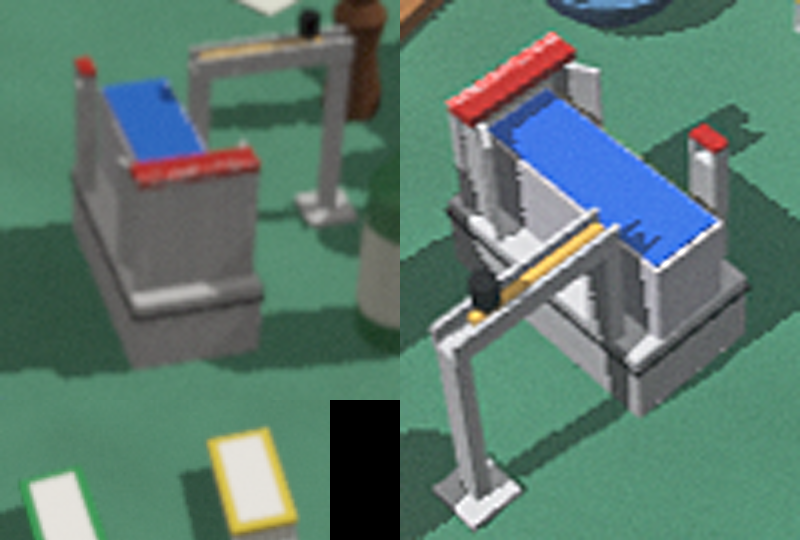

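The crop shows the lift with its x axis pointing away from the robot at about -13 deg. The lip is at crop (510,75), the keeper bridge at (708,138) and the bolt knob at (485,290), drawn back. I'll go above the green tub and refine the measurement with the wrist camera.

```bash
cat > go.py <<'E'
import sys
from h import *
# go.py x y z yaw_deg (mm): prints shares from the measured pose; also levels the tool
def shares(p,yaw):
    s=state();M=R.from_rotvec(s['tool_rot']);a=np.radians(yaw)
    T=R.from_matrix(np.c_[[np.cos(a),np.sin(a),0],[np.sin(a),-np.cos(a),0],[0,0,-1]])
    return np.r_[(M.inv()*T).as_rotvec()/2,M.inv().apply(np.array(p)/1000-s['ee_pos'])/.5]
LIFT=(561.5,115.9,-13.0)
def lift(x,y,L=LIFT):
    a=np.radians(L[2]);return L[0]+x*np.cos(a)-y*np.sin(a),L[1]+x*np.sin(a)+y*np.cos(a)
if __name__=='__main__':
    v=list(map(float,sys.argv[1:]));print(np.round(shares(v[:3],v[3]),4).tolist())
E
python3 go.py 470 -384 200 -2
```

```text
[-0.0008, 0.0001, 0.2493, 0.497, -0.0916, 0.0356]
```

```bash
python3 -m creep '[[0,0,0.249,0.497,-0.092,0.036,93],[0,0,0.249,0.497,-0.092,0.036,93],[0,0,0.249,0.497,-0.092,0.036,93],[0,0,0.249,0.497,-0.092,0.036,93],[0,0,0.249,0.497,-0.092,0.036,93],[0,0,0.249,0.497,-0.092,0.036,93],[0,0,0.249,0.497,-0.092,0.036,93],[0,0,0.249,0.497,-0.092,0.036,93]]'
cat > w.py <<'E'
import sys
from m import *
def look(tag,save=True):
    s=state();im,D=grab_frame('wrist');C=cam('wrist',s);P=cloud(C,D);h=hsv(im);H,S,V=h[...,0],h[...,1],h[...,2]
    np.savez(tag+'.npz',im=im,D=D,K=C[0],T=C[2])
    for nm,m,z in [('yellow',(H>20)&(H<32)&(S>150)&(V>120),.04),('green',(H>50)&(H<80)&(S>130)&(V>110)&(P[...,2]>.02),.04),('blue',(H>105)&(H<125)&(S>150),.137),('red',((H<6)|(H>174))&(S>150)&(P[...,2]>.1),.167)]:
        m=m&(D>0)
        nl,L,st,ce=cv2.connectedComponentsWithStats(m.astype(np.uint8),connectivity=8)
        for i in range(1,nl):
            if st[i,4]>60:
                Q=P[L==i];z=np.median(Q[:,2]);print(nm,st[i,:5],'z',np.percentile(Q[:,2],[5,50,95]).round(4),'onz',rect(onz(C,np.argwhere(L==i)[:,::-1],z)))
    cv2.imwrite(f'pics/{tag}.png',im[...,::-1])
look(sys.argv[1])
E
python3 w.py w1
```

```text
clock: 1.1
ee_pos: [0.469, -0.3855, 0.2008]
tool_rot: [3.141, -0.057, -0.0]
wrist_force: [0.9, -0.0, -0.1]
opening: 0.0929
finger_force: 0.0
yellow [  62   76   65  138 2927] z [0.0386 0.0404 0.0417] onz (array([ 506.5, -203.7]), array([ 64.8, 149.6]), 81.5)
yellow [435 292  16  44 263] z [0.3032 0.3059 0.3073] onz (array([ 497.4, -433.4]), array([13.3,  3.8]), 2.0)
green [ 228   97   60  129 2544] z [0.0391 0.0405 0.0417] onz (array([ 482. , -384.6]), array([ 63.6, 148.2]), 87.9)
```

View pics/w1.png

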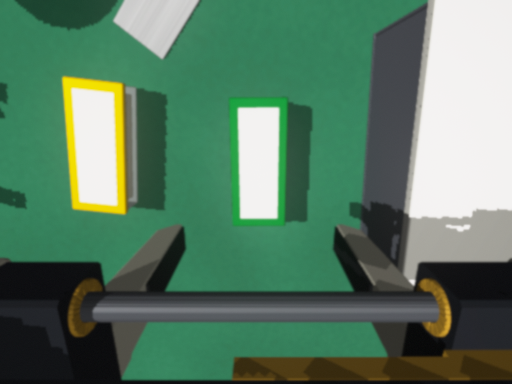

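The wrist view shows the green lid centred at (258,161), the yellow lid at (95,145), and a white box on the right with its edge at column 370 to 425. I need to know how close that box is to the gripper's body.

```bash
python3 - <<'E'
from m import *
f=np.load('w1.npz');C=(f['K'],camera_info('wrist')['k1'],f['T']);P=cloud(C,f['D']).reshape(-1,3)
Q=P[(P[:,2]>.06)&(P[:,2]<.25)&(P[:,1]<-.42)&(f['D'].ravel()>0.15)]
for x in(.35,.4,.45,.5,.55,.6):
    q=Q[abs(Q[:,0]-x)<.02]; 
    if len(q): print(x,len(q),q[:,1].max().round(3),np.percentile(q[:,2],95).round(3))
f=np.load('scene.npz');P=cloud(cam('scene'),f['D']).reshape(-1,3)
Q=P[(P[:,2]>.06)&(P[:,2]<.2)&(P[:,1]<-.42)]
for x in(.4,.45,.5,.55,.6):
    q=Q[abs(Q[:,0]-x)<.02]; 
    if len(q): print('s',x,len(q),np.percentile(q[:,1],99).round(3),np.percentile(q[:,2],95).round(3))
E
python3 go.py 482 -384.6 60 -2.1; python3 go.py 482 -384.6 6 -2.1
```

```text
0.4 2601 -0.514 0.133
0.45 5845 -0.431 0.201
0.5 5973 -0.514 0.134
0.55 6381 -0.514 0.134
0.6 6025 -0.514 0.134
s 0.4 534 -0.516 0.135
s 0.45 596 -0.516 0.135
s 0.5 655 -0.516 0.135
s 0.55 721 -0.516 0.134
s 0.6 1277 -0.518 0.134
[0.0001, -0.0, 0.0002, 0.0257, -0.0027, 0.2816]
[0.0001, -0.0, 0.0002, 0.0257, -0.0027, 0.3896]
```

The box edge is at y = -0.514 and the body reaches -0.479, so it is clear. I'll descend and grip.

```bash
python3 -m creep '[[0,0,0,0.026,-0.003,0.1,93],[0,0,0,0.026,-0.003,0.2,93],[0,0,0,0.026,-0.003,0.28,93],[0,0,0,0.026,-0.003,0.34,93],[0,0,0,0.026,-0.003,0.387,93],[0,0,0,0.026,-0.003,0.387,93],[0,0,0,0.026,-0.003,0.387,55],[0,0,0,0.026,-0.003,0.387,55],[0,0,0,0.026,-0.003,0.387,55],[0,0,0,0.026,-0.003,0.387,55]]' 30
python3 -m creep '[[0,0,0,0,0,0,55],[0,0,0,0,0,0,55],[0,0,0,0,0,-0.05,55],[0,0,0,0,0,-0.12,55],[0,0,0,0,0,-0.2,55],[0,0,0,0,0,-0.3,55],[0,0,0,0,0,-0.4,55],[0,0,0,0,0,-0.47,55],[0,0,0,0,0,-0.47,55]]' 35
python3 -c "
from go import *
p=lift(-130,0);print(p,np.round(shares((*p,240),-13),4))"
```

```text
clock: 2.4
ee_pos: [0.4837, -0.384, 0.0083]
tool_rot: [3.14, -0.054, 0.002]
wrist_force: [-1.8, -0.5, 4.4]
opening: 0.0635
finger_force: 30.0
clock: 3.52
ee_pos: [0.4845, -0.3843, 0.2456]
tool_rot: [3.137, -0.053, 0.007]
wrist_force: [0.0, -0.4, -2.4]
opening: 0.0638
finger_force: 35.0
(np.float64(434.8318915779194), np.float64(145.14363706470246)) [ 0.0017 -0.0024  0.0964 -0.1353 -1.0549  0.0066]
```

```bash
python3 -m creep '[[0,0,-0.09,-0.01,-0.08,0,55],[0,0,-0.18,-0.03,-0.18,0,55],[0,0,-0.27,-0.05,-0.28,0,55],[0,0,-0.36,-0.06,-0.38,0,55],[0,0,-0.45,-0.08,-0.48,0,55],[0,0,-0.54,-0.09,-0.58,0,55],[0,0,-0.63,-0.1,-0.68,0,55],[0,0,-0.72,-0.11,-0.77,0,55],[0,0,-0.81,-0.12,-0.86,0,55],[0,0,-0.9,-0.13,-0.95,0,55]]' 35
python3 -c "
from go import *
p=lift(-110,0);print(p,np.round(shares((*p,240),167),4))"
```

```text
clock: 4.78
ee_pos: [0.4329, 0.0951, 0.2394]
tool_rot: [-1.986, -2.431, 0.004]
wrist_force: [1.1, 0.4, -3.0]
opening: 0.0637
finger_force: 35.0
(np.float64(454.31929287362414), np.float64(140.64461597782517)) [-0.0014 -0.0012 -0.5714  0.0807  0.0601 -0.0013]
```

```bash
python3 -m creep '[[0,0,-0.09,0.02,0.01,0,55],[0,0,-0.18,0.03,0.02,0,55],[0,0,-0.27,0.05,0.04,0,55],[0,0,-0.36,0.06,0.05,0,55],[0,0,-0.45,0.08,0.06,0,55],[0,0,-0.54,0.08,0.06,0,55],[-0.001,-0.001,-0.571,0.08,0.06,0,55],[-0.001,-0.001,-0.571,0.08,0.06,0,55],[-0.001,-0.001,-0.571,0.08,0.06,0,55]]' 35
python3 w.py w2
```

```text
clock: 5.9
ee_pos: [0.4555, 0.1386, 0.2408]
tool_rot: [0.369, 3.119, -0.001]
wrist_force: [-0.6, -0.1, -2.6]
opening: 0.0638
finger_force: 35.0
yellow [   0  205   60   82 1217] z [0.0364 0.0405 0.0419] onz (array([ 490.9, -198.3]), array([ 68.4, 122.1]), 81.4)
yellow [350 244  29   7 166] z [0.171  0.1721 0.1733] onz (array([519.9, 219.8]), array([25.4,  6. ]), 76.4)
yellow [127 294   9  24  92] z [0.3426 0.3451 0.3465] onz (array([417.3, 114.3]), array([1.5, 7. ]), 59.0)
green [ 190  123  139   69 4684] z [0.2718 0.2729 0.274 ] onz (array([401.3, 151.4]), array([63.1, 32. ]), 76.4)
green [204 322  16  35 513] z [0.2723 0.2732 0.2741] onz (array([496.4, 100.9]), array([ 8.5, 24. ]), 76.5)
green [299 322  17  35 521] z [0.2722 0.2732 0.274 ] onz (array([509.1, 153.5]), array([ 8.5, 24. ]), 76.5)
```

View pics/w2.png

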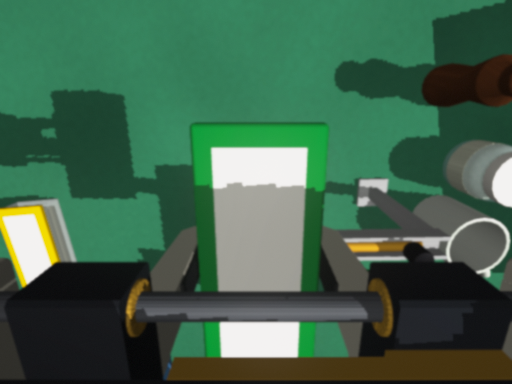

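The wrist view shows the held tub covering the lift, with the bolt bar at (375,246) and the knob at about (418,255). I'll step sideways to get a clear wrist view of the lip and mat.

```bash
python3 -c "
from go import *
p=lift(50,-150);print(p,np.round(shares((*p,280),167),4))"
```

```text
(np.float64(576.4758450876819), np.float64(-41.50306243497853)) [-0.      0.0006 -0.0041 -0.319  -0.2941 -0.0774]
```

```bash
python3 -m creep '[[0,0,0,-0.04,-0.04,-0.03,55],[0,0,0,-0.11,-0.1,-0.06,55],[0,0,0,-0.18,-0.17,-0.08,55],[0,0,0,-0.25,-0.23,-0.08,55],[0,0,0,-0.319,-0.294,-0.08,55],[0,0,0,-0.319,-0.294,-0.08,55],[0,0,0,-0.319,-0.294,-0.08,55]]' 35
python3 w.py w3
```

```text
clock: 6.82
ee_pos: [0.5768, -0.0411, 0.2819]
tool_rot: [0.368, 3.118, 0.001]
wrist_force: [-0.1, -0.2, -3.0]
opening: 0.0638
finger_force: 35.0
yellow [480  58  32   9 274] z [0.1706 0.1721 0.1734] onz (array([514.2, 187.2]), array([28.2,  6.5]), 76.6)
yellow [  99   80   68  112 1907] z [0.0381 0.0404 0.0418] onz (array([ 505.7, -202.1]), array([ 65.5, 150.2]), 81.5)
yellow [126 281  20  43 215] z [0.3781 0.3853 0.3879] onz (array([538.2, -65.2]), array([ 2.2, 14. ]), 50.3)
green [ 190  122  139  109 5574] z [0.3127 0.314  0.3151] onz (array([532.4, -30.6]), array([63.4, 53. ]), 76.5)
green [204 322  16  35 502] z [0.3136 0.3144 0.3153] onz (array([617.7, -78.6]), array([ 8.1, 24. ]), 76.4)
green [299 322  16  35 502] z [0.3135 0.3143 0.3152] onz (array([630.5, -26.3]), array([ 8.3, 24. ]), 76.4)
blue [ 371   38   67  155 7491] z [0.1363 0.1375 0.1387] onz (array([551.3, 117.2]), array([ 51.6, 155.6]), 77.4)
red [369  49  16  28 362] z [0.1762 0.1775 0.1788] onz (array([490.5,  82.9]), array([11.8, 21.5]), 77.3)
red [ 360  193   91   21 1340] z [0.1662 0.1675 0.1687] onz (array([629.2,  99.1]), array([91.3, 20.5]), 78.5)
```

View pics/w3.png

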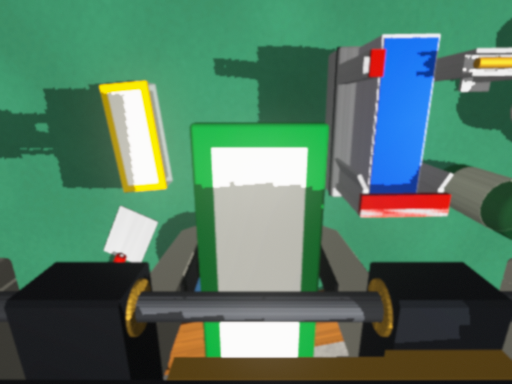

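This view shows the lip at (405,205), the blue mat at (405,115), the keeper at (376,63) and the bolt at (495,62). From it the lift origin is about (561, 114.5) mm, yaw about -12.8 deg, mat height 137.5 and lip top 167.5.

```bash
sed -i 's/^LIFT=.*/LIFT=(561.0,114.5,-12.8)/' go.py; python3 -c "
from go import *
p=lift(-31,0);print(p,np.round(shares((*p,225),167.2),4))"
```

```text
(np.float64(530.7703700165275), np.float64(121.36800342620349)) [ 0.0004  0.001  -0.0052  0.1647  0.2937  0.1143]
```

```bash
python3 -m creep '[[0,0,0,0.04,0.07,0,55],[0,0.001,-0.005,0.09,0.15,0,55],[0,0.001,-0.005,0.13,0.22,0.03,55],[0,0.001,-0.005,0.165,0.28,0.06,55],[0,0.001,-0.005,0.165,0.294,0.1,55],[0,0.001,-0.005,0.165,0.294,0.114,55],[0,0.001,-0.005,0.165,0.294,0.114,55]]' 35
python3 -c "
from go import *
p=lift(-31,0)
for z in (150,118):print(p,np.round(shares((*p,z),167.2),4))"
```

```text
clock: 7.75
ee_pos: [0.5308, 0.1203, 0.2248]
tool_rot: [-0.351, -3.121, 0.0]
wrist_force: [-0.5, 0.3, -2.4]
opening: 0.0637
finger_force: 35.0
(np.float64(530.7703700165275), np.float64(121.36800342620349)) [-1.000e-04 -2.000e-04 -4.000e-04  4.000e-04  2.200e-03  1.496e-01]
(np.float64(530.7703700165275), np.float64(121.36800342620349)) [-1.000e-04 -2.000e-04 -4.000e-04  4.000e-04  2.200e-03  2.136e-01]
```

```bash
python3 -m creep '[[0,0,0,0,0.002,0.04,55],[0,0,0,0,0.002,0.09,55],[0,0,0,0,0.002,0.13,55],[0,0,0,0,0.002,0.15,55],[0,0,0,0,0.002,0.16,55],[0,0,0,0,0.002,0.17,55],[0,0,0,0,0.002,0.18,55],[0,0,0,0,0.002,0.19,55]]' 40
python3 -m creep '[[0,0,0,0,0,0.01,55],[0,0,0,0,0,0.02,55],[0,0,0,0,0,0.03,55],[0,0,0,0,0,0.03,55]]' 40
python3 -c "
from go import *
p=lift(-2.5,0)
print(np.round(shares((*p,116),167.2),4))"
```

```text
clock: 8.75
ee_pos: [0.5319, 0.122, 0.1308]
tool_rot: [0.351, 3.12, 0.001]
wrist_force: [-0.1, -0.7, 2.1]
opening: 0.064
finger_force: 40.0
clock: 9.25
ee_pos: [0.5315, 0.1219, 0.1151]
tool_rot: [0.351, 3.121, 0.001]
wrist_force: [1.8, -1.4, 1.5]
opening: 0.0639
finger_force: 40.0
[ 0.0003  0.0004 -0.0003 -0.0558 -0.0014 -0.0018]
```

```bash
python3 -m creep '[[0,0,0,-0.01,0,0,55],[0,0,0,-0.02,-0.001,0,55],[0,0,0,-0.03,-0.001,0,55],[0,0,0,-0.04,-0.001,0,55],[0,0,0,-0.046,-0.001,0,55],[0,0,0,-0.046,-0.001,0,55]]' 40
python3 -m creep '[[0,0,0,-0.003,0,0,55],[0,0,0,-0.006,0,0,55],[0,0,0,-0.006,0,0,55]]' 40
python3 -m creep '[[0,0,0,-0.002,0,0,55],[0,0,0,-0.004,0,0,55],[0,0,0,-0.004,0,0,55]]' 40
```

```text
clock: 10.0
ee_pos: [0.5542, 0.1162, 0.1154]
tool_rot: [0.351, 3.121, 0.001]
wrist_force: [0.2, -0.1, 1.4]
opening: 0.0637
finger_force: 40.0
clock: 10.38
ee_pos: [0.5567, 0.1157, 0.1154]
tool_rot: [0.351, 3.121, 0.001]
wrist_force: [-0.7, 0.6, 2.1]
opening: 0.0636
finger_force: 40.0
clock: 10.75
ee_pos: [0.5587, 0.1152, 0.1154]
tool_rot: [0.351, 3.121, 0.001]
wrist_force: [-2.5, 0.1, 2.1]
opening: 0.0639
finger_force: 40.0
```

```bash
python3 -m creep '[[0,0,0,-0.002,0,0,55],[0,0,0,-0.002,0,0,55]]' 40
python3 -m creep '[[0,0,0,-0.002,0,0,55],[0,0,0,-0.002,0,0,55]]' 40
python3 -m creep '[[0,0,0,-0.002,0,0,55],[0,0,0,-0.002,0,0,55]]' 40
```

```text
clock: 11.0
ee_pos: [0.5587, 0.1152, 0.1153]
tool_rot: [-0.35, -3.121, -0.001]
wrist_force: [-7.4, 0.8, 6.1]
opening: 0.0633
finger_force: 40.0
clock: 11.25
ee_pos: [0.5587, 0.1152, 0.1152]
tool_rot: [-0.35, -3.119, -0.001]
wrist_force: [-12.7, 1.9, 8.8]
opening: 0.0637
finger_force: 40.0
clock: 11.5
ee_pos: [0.5587, 0.1151, 0.115]
tool_rot: [-0.349, -3.117, -0.0]
wrist_force: [-17.7, 1.8, 10.2]
opening: 0.0637
finger_force: 40.0
```

Home contact came where the measurement predicted. I'll relieve the push, release, retreat and check.

```bash
python3 -m creep '[[0,0,0,0.006,0,0,55],[0,0,0,0.006,0,-0.006,55],[0,0,0,0.006,0,-0.006,75],[0,0,0,0.006,0,-0.006,93],[0,0,0,0.006,0,-0.006,93],[0,0,0,0.006,0,-0.006,93],[0,0,0,0.006,0,-0.006,93]]' 40
python3 -m creep '[[0,0,0,0,0,-0.04,93],[0,0,0,0,0,-0.12,93],[0,0,0,0,0,-0.22,93],[0,0,0,0,0,-0.24,93],[0,0,0,0,0,-0.24,93]]'
python3 w.py w4
python3 go.py 506 -202.9 240 -8.5;python3 go.py 506 -202.9 240 171.5
```

```text
clock: 12.38
ee_pos: [0.5585, 0.1152, 0.1183]
tool_rot: [0.351, 3.121, 0.001]
wrist_force: [-0.8, 0.3, 0.2]
opening: 0.0929
finger_force: 0.0
clock: 13.0
ee_pos: [0.5592, 0.1153, 0.2402]
tool_rot: [0.35, 3.118, 0.002]
wrist_force: [0.4, 0.4, -0.9]
opening: 0.0925
finger_force: 0.0
yellow [   0  122   55  114 1453] z [0.0363 0.0404 0.0418] onz (array([ 506.6, -200.6]), array([ 68.2, 148.8]), 81.5)
yellow [318 124  76   9 630] z [0.1708 0.1721 0.1733] onz (array([516.9, 203.2]), array([59.5,  6.2]), 77.1)
green [ 221  113   76  146 2568] z [0.1584 0.1595 0.1606] onz (array([554.4, 116.3]), array([ 62.6, 134.1]), 77.4)
green [224 197  11  62 519] z [0.1586 0.1596 0.1606] onz (array([583.6,  81.5]), array([ 7.9, 61.3]), 77.3)
blue [232  95  54  17 854] z [0.1185 0.1196 0.1208] onz (array([481.8, 132.7]), array([50.2, 14.5]), 77.1)
red [192 115  17  29 434] z [0.1764 0.1777 0.1788] onz (array([490.1,  84.4]), array([11.9, 21.2]), 77.1)
red [ 212  261   96   24 2101] z [0.166  0.1676 0.1687] onz (array([630.3,  99.7]), array([88.9, 24.7]), 77.1)
[0.0006, -0.0004, 1.5331, -0.0391, -0.6435, -0.0036]
[0.0003, 0.0004, -0.0377, -0.0391, -0.6435, -0.0036]
```

View pics/w4.png

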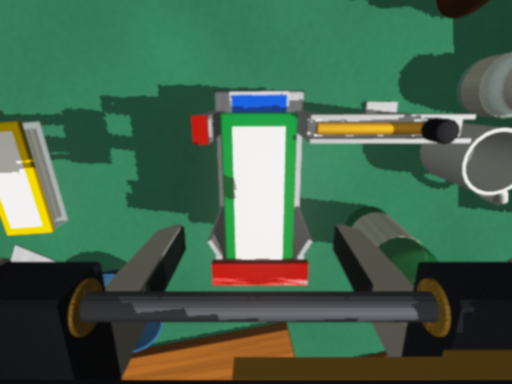

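The picture shows the green tub lying parallel under the lip (lip at (260,273)), with the mat visible only at the near end (258,102). The knob is at (440,130). Next is the yellow tub.

```bash
python3 -m creep '[[0,0,0,0,-0.06,0,93],[0,0,-0.038,-0.01,-0.16,0,93],[0,0,-0.038,-0.02,-0.26,0,93],[0,0,-0.038,-0.03,-0.36,0,93],[0,0,-0.038,-0.04,-0.46,0,93],[0,0,-0.038,-0.04,-0.56,0,93],[0,0,-0.038,-0.04,-0.643,0,93],[0,0,-0.038,-0.04,-0.643,0,93],[0,0,-0.038,-0.04,-0.643,0,93]]'
python3 w.py w5
python3 go.py 506 -203 7 171.5
```

```text
clock: 14.18
ee_pos: [0.506, -0.2021, 0.2367]
tool_rot: [-0.233, -3.131, -0.003]
wrist_force: [0.1, -0.6, 0.0]
opening: 0.0926
finger_force: 0.0
yellow [ 231  107   54  117 2173] z [0.0012 0.0405 0.0417] onz (array([ 505.4, -203. ]), array([ 64.3, 150.1]), 81.6)
yellow [444 303   6  27  65] z [0.341  0.3421 0.3433] onz (array([ 484.7, -151. ]), array([8.2, 1.2]), 4.8)
[0.0008, -0.0006, 0.0005, -0.0004, -0.0035, 0.46]
```

```bash
python3 -m creep '[[0,0,0,0,0.001,0.1,93],[0,0,0,0,0.001,0.2,93],[0,0,0,0,0.001,0.3,93],[0,0,0,0,0.001,0.38,93],[0,0,0,0,0.001,0.43,93],[0,0,0,0,0.001,0.458,93],[0,0,0,0,0.001,0.458,93],[0,0,0,0,0.001,0.458,55],[0,0,0,0,0.001,0.458,55],[0,0,0,0,0.001,0.458,55]]' 30
python3 -m creep '[[0,0,0,0,0,0,55],[0,0,0,0,0,0,55],[0,0,0,0,0,-0.05,55],[0,0,0,0,0,-0.12,55],[0,0,0,0,0,-0.22,55],[0,0,0,0,0,-0.32,55],[0,0,0,0,0,-0.42,55],[0,0,0,0,0,-0.5,55],[0,0,0,0,0,-0.5,55]]' 40
python3 -c "
from go import *
p=lift(-29,0);print(p,np.round(shares((*p,255),167.1),4))"
```

```text
clock: 15.48
ee_pos: [0.5075, -0.2025, 0.0101]
tool_rot: [0.232, 3.131, -0.0]
wrist_force: [-0.4, -0.7, 0.3]
opening: 0.0671
finger_force: 0.0
clock: 16.6
ee_pos: [0.5083, -0.2031, 0.263]
tool_rot: [0.232, 3.126, -0.003]
wrist_force: [0.1, -0.4, -2.8]
opening: 0.064
finger_force: 40.0
(np.float64(532.7206687251387), np.float64(120.92490643096455)) [-6.000e-04  3.400e-03  3.860e-02  4.730e-02  6.482e-01  1.460e-02]
```

```bash
python3 -m creep '[[0,0,0,0,0.06,0,55],[0,0.001,0.01,0.01,0.15,0,55],[0,0.002,0.02,0.01,0.25,0,55],[0,0.003,0.038,0.02,0.35,0.01,55],[0,0.003,0.038,0.03,0.45,0.01,55],[0,0.003,0.038,0.04,0.55,0.015,55],[0,0.003,0.038,0.04,0.62,0.015,55],[0,0.003,0.038,0.04,0.648,0.015,55],[0,0.003,0.038,0.04,0.648,0.015,55]]' 40
python3 -c "
from go import *
p=lift(-25.5,0);print(np.round(shares((*p,176),167.1),4))
p=lift(-25.5,0);print(np.round(shares((*p,122),167.1),4))"
```

```text
clock: 17.73
ee_pos: [0.5339, 0.1213, 0.2502]
tool_rot: [-0.348, -3.114, -0.0]
wrist_force: [-0.0, -1.3, -3.1]
opening: 0.0638
finger_force: 40.0
[-0.0004 -0.0039  0.0013 -0.0059 -0.0011  0.1483]
[-0.0004 -0.0039  0.0013 -0.0068 -0.0011  0.2563]
```

```bash
python3 -m creep '[[0,-0.003,0.001,-0.006,-0.001,0.05,55],[0,-0.003,0.001,-0.006,-0.001,0.1,55],[0,-0.003,0.001,-0.006,-0.001,0.14,55],[0,-0.003,0.001,-0.006,-0.001,0.15,55],[0,-0.003,0.001,-0.006,-0.001,0.16,55],[0,-0.003,0.001,-0.006,-0.001,0.17,55],[0,-0.003,0.001,-0.006,-0.001,0.18,55],[0,-0.003,0.001,-0.006,-0.001,0.19,55],[0,-0.003,0.001,-0.006,-0.001,0.19,55]]' 45
python3 -c "
from go import *
p=lift(-25.5,0);print(np.round(shares((*p,124),167.1),4))"
```

```text
clock: 18.85
ee_pos: [0.537, 0.1202, 0.1567]
tool_rot: [0.354, 3.121, 0.001]
wrist_force: [0.9, -0.3, -0.5]
opening: 0.0636
finger_force: 45.0
[ 0.0002  0.0004 -0.0003  0.0018 -0.0006  0.0654]
```

```bash
python3 -m creep '[[0,0,0,0.002,0,0.01,55],[0,0,0,0.002,0,0.02,55],[0,0,0,0.002,0,0.03,55],[0,0,0,0.002,0,0.04,55],[0,0,0,0.002,0,0.05,55],[0,0,0,0.002,0,0.06,55],[0,0,0,0.002,0,0.066,55],[0,0,0,0.002,0,0.066,55],[0,0,0,0.002,0,0.066,55]]' 45
python3 w.py w6
python3 -c "
from go import *
p=lift(2.5,0);print(np.round(shares((*p,124),167.1),4))"
```

```text
clock: 19.98
ee_pos: [0.5358, 0.1204, 0.1238]
tool_rot: [0.354, 3.121, 0.0]
wrist_force: [2.7, -0.6, 3.4]
opening: 0.0635
finger_force: 45.0
yellow [ 189  112  140  179 8940] z [0.1531 0.1544 0.1554] onz (array([506.9, 127. ]), array([63.8, 93.5]), 77.0)
yellow [ 367  197  140   19 2167] z [0.1703 0.1719 0.1732] onz (array([516.3, 203.6]), array([60.9,  8.3]), 77.0)
yellow [126 280  20  39 216] z [0.22   0.2266 0.2295] onz (array([497.1,  96.1]), array([ 2.1, 12.8]), 51.9)
yellow [204 321  17  37 564] z [0.1534 0.1545 0.2149] onz (array([578.7,  82.6]), array([ 8.8, 25.8]), 76.6)
yellow [298 321  18  37 588] z [0.1331 0.1545 0.2009] onz (array([591. , 135.6]), array([ 9.2, 25.8]), 77.3)
red [ 132  188   36   51 1556] z [0.1764 0.1776 0.1785] onz (array([490.2,  84.6]), array([12.9, 22.2]), 77.0)
[ 0.0001  0.0001 -0.0003 -0.0568 -0.0002 -0.0003]
```

The lid is at 154.4 mm, below the lip at 159, so I can slide it home.

```bash
python3 -m creep '[[0,0,0,-0.01,0,0,55],[0,0,0,-0.02,0,0,55],[0,0,0,-0.03,0,0,55],[0,0,0,-0.04,0,0,55],[0,0,0,-0.048,0,0,55],[0,0,0,-0.048,0,0,55]]' 45
python3 -m creep '[[0,0,0,-0.003,0,0,55],[0,0,0,-0.006,0,0,55],[0,0,0,-0.006,0,0,55]]' 45
python3 -m creep '[[0,0,0,-0.002,0,0,55],[0,0,0,-0.003,0,0,55],[0,0,0,-0.003,0,0,55]]' 45
```

```text
clock: 20.78
ee_pos: [0.56, 0.1148, 0.1239]
tool_rot: [0.354, 3.12, 0.0]
wrist_force: [-1.2, 0.4, 3.3]
opening: 0.0635
finger_force: 45.0
clock: 21.15
ee_pos: [0.5623, 0.1144, 0.1239]
tool_rot: [0.354, 3.121, 0.0]
wrist_force: [-3.0, 0.8, 3.6]
opening: 0.0638
finger_force: 45.0
clock: 21.52
ee_pos: [0.5629, 0.1142, 0.1238]
tool_rot: [-0.353, -3.12, -0.0]
wrist_force: [-7.6, 1.0, 6.6]
opening: 0.0636
finger_force: 45.0
```

```bash
python3 -m creep '[[0,0,0,-0.003,0,0,55],[0,0,0,-0.003,0,0,55]]' 45
python3 -m creep '[[0,0,0,-0.002,0,0,55],[0,0,0,-0.002,0,0,55]]' 45
```

```text
clock: 21.78
ee_pos: [0.563, 0.1141, 0.1236]
tool_rot: [-0.353, -3.118, -0.0]
wrist_force: [-15.1, 1.9, 10.8]
opening: 0.0638
finger_force: 45.0
clock: 22.02
ee_pos: [0.5631, 0.1141, 0.1234]
tool_rot: [-0.352, -3.116, -0.0]
wrist_force: [-20.4, 1.4, 13.3]
opening: 0.0637
finger_force: 45.0
```

The tub is firm against the wall. I'll release, lift off and look.

```bash
python3 -m creep '[[0,0,0,0.006,0,0,55],[0,0,0,0.006,0,-0.004,55],[0,0,0,0.006,0,-0.006,55],[0,0,0,0.006,0,-0.006,75],[0,0,0,0.006,0,-0.006,93],[0,0,0,0.006,0,-0.006,93],[0,0,0,0.006,0,-0.006,93],[0,0,0,0.006,0,-0.006,93]]' 45
python3 -m creep '[[0,0,0,0,0,-0.04,93],[0,0,0,0,0,-0.12,93],[0,0,0,0,0,-0.22,93],[0,0,0,0,0,-0.26,93],[0,0,0,0,0,-0.26,93]]'
python3 w.py w7
```

```text
clock: 23.02
ee_pos: [0.5633, 0.1141, 0.1268]
tool_rot: [0.354, 3.121, 0.0]
wrist_force: [0.4, -0.1, 0.0]
opening: 0.0927
finger_force: 0.0
clock: 23.65
ee_pos: [0.5643, 0.1142, 0.2595]
tool_rot: [0.353, 3.117, 0.002]
wrist_force: [0.6, -0.4, -0.7]
opening: 0.0931
finger_force: 0.0
yellow [ 222  106   73  139 3148] z [0.1582 0.1595 0.1607] onz (array([554.7, 115.9]), array([ 64.3, 134.5]), 77.2)
yellow [313 115  72  10 612] z [0.1704 0.1719 0.1733] onz (array([517.1, 203.3]), array([60.5,  7.4]), 77.0)
green [408 237  25  27 394] z [0.1386 0.1483 0.1599] onz (array([671.6, 265.7]), array([31.3, 22.8]), 3.0)
blue [237  92  44  12 491] z [0.0783 0.0795 0.0808] onz (array([481.7, 133. ]), array([48.7, 11.9]), 77.0)
red [196 107  16  28 381] z [0.1763 0.1776 0.1787] onz (array([490.1,  84.2]), array([11.9, 21.8]), 77.0)
red [ 215  247   90   15 1287] z [0.1663 0.1676 0.1686] onz (array([627. , 100.4]), array([88.7, 15.6]), 76.9)
```

View pics/w7.png

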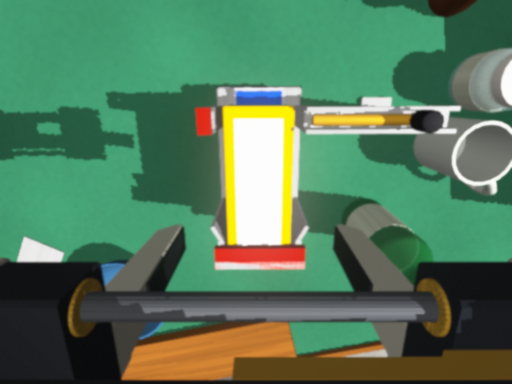

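The yellow lid lies flat under the lip at 159.5 mm. No green shows at the near end, and the mat at (258,97) is at 79.5 mm, so the stack is home. Next I'll locate the knob, which is at about (430,121) here and (440,130) in the earlier w4 view.

Run:
```python
from m import *
from go import *
k=camera_info('wrist')['k1']
for t in('w4','w7'):
    f=np.load(t+'.npz');C=(f['K'],k,f['T']);P=cloud(C,f['D']);D=f['D']
    m=(f['im'].max(2)<60)&(P[...,2]>.185)&(P[...,2]<.205)&(D>.1)
    m[:,:380]=0
    m[200:]=0
    Q=P[m]; print(t,m.sum(),np.argwhere(m).mean(0)[::-1],rect(Q) if len(Q) else 0,np.median(Q[:,2]) if len(Q) else 0)
for tr in(0,.015):print(lift(-63,143-tr*1000))
print(lift(-63,43))
```

```text
w4 593 [441.35750422 130.53625632] (array([529.5, 257.8]), array([15.8, 16.1]), 37.0) 0.19602441424954378
w7 351 [424.1994302  120.53846154] (array([529. , 255.1]), array([11.1, 15.8]), 74.6) 0.19579146816658827
(np.float64(531.2470258383333), np.float64(267.90391301572197))
(np.float64(527.9237983740413), np.float64(253.27667270113852))
(np.float64(509.09217607638664), np.float64(170.38897758516566))
```

```bash
python3 go.py 529.5 257.8 240 167.1;python3 go.py 529.5 257.8 182 167.1
```

```text
[0.0003, 0.0007, -0.0003, 0.1304, 0.2649, 0.0341]
[0.0003, 0.0007, -0.0003, 0.1305, 0.2648, 0.1501]
```

```bash
python3 -m creep '[[0,0,0,0.03,0.06,0,45],[0,0,0,0.06,0.13,0,45],[0,0,0,0.1,0.2,0,45],[0,0.001,0,0.13,0.265,0,45],[0,0.001,0,0.13,0.265,0,45],[0,0.001,0,0.13,0.265,0.04,45],[0,0.001,0,0.13,0.265,0.08,45],[0,0.001,0,0.13,0.265,0.12,45],[0,0.001,0,0.13,0.265,0.147,45],[0,0.001,0,0.13,0.265,0.147,45]]' 10
python3 -m creep '[[0,0,0,0,0,0,45],[0,0,0,0,0,0,10],[0,0,0,0,0,0,10],[0,0,0,0,0,0,10],[0,0,0,0,0,0,10],[0,0,0,0,0,0,10]]' 10
python3 -c "
from go import *
print(lift(-63,43),np.round(shares((*lift(-63,43),183),167.1),4))"
```

```text
clock: 24.95
ee_pos: [0.5287, 0.2572, 0.1815]
tool_rot: [-0.354, -3.118, 0.001]
wrist_force: [-0.4, 0.7, -0.4]
opening: 0.0448
finger_force: 0.0
clock: 25.7
ee_pos: [0.5298, 0.2581, 0.1837]
tool_rot: [-0.354, -3.121, -0.002]
wrist_force: [-0.2, 1.4, 2.0]
opening: 0.0177
finger_force: 10.0
(np.float64(509.09217607638664), np.float64(170.38897758516566)) [ 0.0005 -0.0004 -0.0003  0.0011 -0.1802  0.0013]
```

The knob is gripped (17.7 mm). I'll slide it across.

```bash
python3 -m creep '[[0,0,0,0,-0.02,0,10],[0,0,0,0,-0.04,0,10],[0,0,0,0,-0.07,0,10],[0,0,0,0,-0.1,0,10],[0,0,0,0,-0.13,0,10],[0,0,0,0,-0.155,0,10],[0,0,0,0,-0.17,0,10],[0,0,0,0,-0.178,0,10],[0,0,0,0,-0.178,0,10]]' 15
python3 -m creep '[[0,0,0,0,-0.002,0,10],[0,0,0,0,-0.004,0,10],[0,0,0,0,-0.004,0,10]]' 15
python3 -m creep '[[0,0,0,0,-0.002,0,10],[0,0,0,0,-0.004,0,10],[0,0,0,0,-0.004,0,10]]' 15
```

```text
clock: 26.82
ee_pos: [0.5101, 0.1707, 0.1837]
tool_rot: [-0.355, -3.121, -0.001]
wrist_force: [5.1, -0.1, 4.2]
opening: 0.0174
finger_force: 15.0
clock: 27.2
ee_pos: [0.51, 0.1707, 0.1837]
tool_rot: [0.353, 3.121, 0.006]
wrist_force: [8.6, 9.2, 1.4]
opening: 0.0175
finger_force: 15.0
clock: 27.58
ee_pos: [0.51, 0.1705, 0.1838]
tool_rot: [0.351, 3.12, 0.011]
wrist_force: [11.0, 16.7, -1.3]
opening: 0.017
finger_force: 15.0
```

The bolt stopped firmly at the predicted end. I'll relieve the push, release, lift away and verify.

```bash
python3 -m creep '[[0,0,0,0,0.006,0,10],[0,0,0,0,0.006,0,10],[0,0,0,0,0.006,0,40],[0,0,0,0,0.006,0,40],[0,0,0,0,0.006,0,40],[0,0,0,0,0.006,0,40],[0,0,0,0,0.006,-0.06,40],[0,0,0,0.05,0.006,-0.15,40],[0,0,0,0.05,0,-0.2,40],[0,0,0,0.05,0,-0.2,40]]' 15
python3 -m creep '[[0,0,0,-0.08,0,0,40],[0,0,0,-0.15,0,0,40],[0,0,0,-0.15,0,0,40]]'
python3 w.py w8
python3 - <<'E'
from m import *
from go import *
f=np.load('w8.npz');C=(f['K'],camera_info('wrist')['k1'],f['T']);P=cloud(C,f['D'])
m=(f['im'].max(2)<60)&(P[...,2]>.185)&(P[...,2]<.205)&(f['D']>.1);print(rect(P[m]),lift(-63,43))
E
```

```text
clock: 28.82
ee_pos: [0.4856, 0.1729, 0.286]
tool_rot: [0.353, 3.118, 0.003]
wrist_force: [0.1, 0.2, -0.7]
opening: 0.04
finger_force: 0.0
clock: 29.2
ee_pos: [0.5581, 0.1549, 0.2802]
tool_rot: [-0.356, -3.116, 0.001]
wrist_force: [-0.3, -1.0, -0.0]
opening: 0.0402
finger_force: 0.0
yellow [ 176  122   76  119 1899] z [0.1582 0.1599 0.1727] onz (array([530.3,  94.8]), array([ 63.5, 137.7]), 49.6)
yellow [243 141  11 109 940] z [0.1198 0.1594 0.1607] onz (array([569.1, 140.9]), array([  9.2, 117.5]), 77.1)
yellow [173 281  14  46 210] z [0.3776 0.3846 0.3869] onz (array([523.1, 142.1]), array([ 1.9, 14. ]), 62.4)
green [366 243  23  18 274] z [0.1373 0.1462 0.1547] onz (array([672. , 267.6]), array([25.4, 21.7]), 7.9)
blue [207 107  41  13 483] z [0.0784 0.0796 0.0809] onz (array([482. , 132.3]), array([48.7, 14.1]), 76.9)
red [160 126  16  24 302] z [0.1765 0.1775 0.1788] onz (array([490.3,  84.5]), array([11.9, 21. ]), 77.7)
red [223 251  43  21 741] z [0.1663 0.1676 0.1687] onz (array([635. , 120.1]), array([45.5, 24.3]), 77.0)
(array([0., 0.]), array([0., 0.]), 0.0) (np.float64(509.09217607638664), np.float64(170.38897758516566))
```

View pics/w8.png

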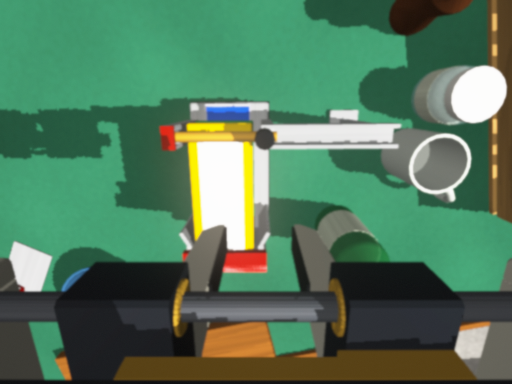

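The bolt now crosses the stack into the red keeper at (167,137), with the knob at (265,138). The lid is flat under the lip and the gripper is clear.

```bash
python3 -c "
from rig import *
print(finish_job())"
```

```text
the job is handed in; nothing more can be done
None
```

Both tubs are stacked in the lift, home under the lip and released, with the bolt fully across in its keeper; I handed the job in at about 29 s of the 72 s allowed, and no verdict came back.

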